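# Release the jammed steriliser tray with the pin

### The job

The tray of the small white steriliser is locked shut. Take the orange-handled release pin out of the instrument stand, push its thin end gently down through the red-ringed hole in the steriliser's roof until the hidden spring latch gives and the tray springs open, without forcing the latch or the roof, then put the pin back upright in its hole in the stand and let go. Leave the tray open and everything else where it is.

Things in the scene. Friction and masses are not known exactly. Their poses are not given: they have to be found in the camera images.
- steriliser: fixed white box, 260 (x) x 200 (y) x 90 mm high, front (with the tray) facing its own -x. Origin: centre of its underside. Roof 8 mm thick, with vent slots and a dark display. Only the pin should press on it, with no more than 18 N: more bends the latch or roof
- hole (a point): centre of the release hole's mouth, in the roof's upper face: round, vertical, 8.5 mm wide with a 2 mm chamfer, through the 8 mm roof, in a red ring 25 mm across. Hidden straight below it is the latch's push pad, 22 mm wide, its face 16 to 42 mm under the roof's upper face, different each time
- tray (a joint): how far the tray is out of the front, in m: 0 locked, 0.035 fully sprung out. The latch's push pad is sprung: it gives from about 1 N, 2 N more per mm; it trips 5 mm down (about 11 N) and reaches 18 N at 8.5 mm. The tray jumps out within 0.3 s while the pad is kept down, and stays out; the pad springs back when the pin is lifted. Nothing else opens it
- tray_front (a point): middle of the upper edge of the tray's grey front panel (196 mm wide), 68 mm above the table; moves with the tray along the steriliser's -x
- stand: fixed aluminium block, 190 (x) x 50 (y) x 70 mm high, origin at the centre of its underside. Three vertical holes 9.5 mm in diameter, right through, with 2 mm chamfers, along its x axis at x = -70, 0 and +70 mm. Each holds one instrument; which one stands where varies
- pin: the release pin, loose, 40 to 85 g, standing upright in the stand. Origin at its thin end (the tip, lowest), z up along the pin. Steel shank 5.5 mm in diameter from 0 to 62 mm, steel collar 20 mm in diameter from 62 to 68 mm, round orange handle 14 mm in diameter from 68 to 132 mm. In the stand the collar rests on the block's top, so the tip is 8 mm above the table
- pin_mid (a point): point on the pin's axis in the orange handle, half-way up the handle, 100 mm above the tip: grasp here
- pin_tip (a point): the thin end of the pin
- greentool_mid (a point): a bystander: an instrument of the same shape as the release pin but with a green handle, standing in another hole of the stand; this point is half-way up its handle (100 mm above its tip). Leave it alone
- greytool_mid (a point): a bystander: an instrument of the same shape as the release pin but with a grey handle, standing in another hole of the stand; this point is half-way up its handle (100 mm above its tip). Leave it alone
- jar: a bystander: white jar 44 mm wide, 45 mm high, loose; origin under its centre
- cup: a bystander: clear cup 70 mm wide, 75 mm high, loose; origin under its centre
- bottle: a bystander: amber bottle 56 mm wide, 150 mm high, loose; origin under its centre
- retractor: a bystander: bent steel retractor 100 mm long, 32 mm high, lying loose; origin under its middle
- mirror: a bystander: dental mirror 145 mm long, 8 mm high, lying loose; origin under its middle

How it is judged:
By the outcome, as a careful person would: the job done as asked, in the order asked, and still so for the second after the job is handed in, with the robot touching nothing.
It also fails if it takes over 48 s, if anything falls off the work surface, if the arm or the gripper's body presses on something with over 40 N, if the wrist force passes 120 N, or if a joint passes its speed limit or range.

### The arm

A 7-joint arm with a two-finger parallel gripper is mounted at the origin on the work surface. World frame = base frame: x ahead of the robot, y to its left, z up, the work surface at z = 0. Lengths are in m, angles in degrees, forces in N, time in s.
With the tool pointing down it reaches from about 0.425 to 0.875 m from the base axis. Payload 4.7 kg.
Tool frame: the origin (TCP) lies at the very end of the fingers, on their centre line; the grasp point (between the pads) lies 19 mm behind it; z points along the fingers, y is the line along which they close (so a half turn about z gives the same grasp; the last joint's range is limited). The gripper opens to 87 mm and grips with 3 to 60 N. Pads are 19 mm wide; open, the fingers measure 117 mm over their backs; the gripper's body (75 mm by 190 mm) begins 51 mm behind the grasp point.
Start: joints at [-73.791, 18.392, -4.016, 83.108, 1.295, 78.541, -3.26], TCP at [0.173, 0.627, 0.223] pointing down, gripper open.
Joint ranges: [-163.93, 163.93], [-17.29, 119.83], [-79.2, 71.16], [3.27, 140.29], [-89.18, 269.18], [5.43, 117.66], [-154.24, 154.24]. Speed limits (degrees/s): [147.25, 147.25, 180, 180, 180, 180, 180].

### API

Orientations are given as [roll, pitch, yaw] about the fixed x, y, z axes, in that order (R = Rz(yaw) Ry(pitch) Rx(roll)).
In Python, from cell import telemetry, cams, env gives the robot as it stands.
- The arm moves only by the tool arm_command, never from a script. Its argument "series" is text: rows parted by semicolons, each of 5 numbers parted by spaces: the shift along the tool's x, y, z in mm, then the turn about the tool's z in rad, then the closure in counts, from 0 (fully open) to 255 (shut). A call has 1 to 20 rows; each row shifts and turns the commanded pose from where the row before left it, along the tool's axes as they then stand; what a row does not reach is not made up. A row lasts 1/12 s, in which the tool goes at most 41.7 mm and 7.16 degrees, less where a joint would pass 70% of its speed; a pose out of reach is approached as far as the arm can. A call is refused whole if a number of a shift passes 41.7 or a number of a turn 0.125, either way. A call with a gripper value outside its range is refused whole. The fingers move at their own pace and stop on an object; "squeeze" is the grip in N (left out, the last holds). Time passes only in rows, so rows that do not move let the fingers close. It gives the time, the measured TCP pose, the force, the opening and the grip force at its end, in the units of the state.
- telemetry.get_obs(): the state, without advancing time (a new reading comes with each control period).
- cams.read_camera(name): name is "side" or "top"; returns the picture (480x640x3 uint8, blue, green, red); there is no depth.
- cams.calibration(name): a dict with "K" (3x3 intrinsics, pixels), "origin" and "rotation" of the camera in the world. Camera axes: x right, y down, z forward; pixel columns grow to the right and rows downward; lengths in m; the calibration is good to about 2 mm. A picture is of the moment at which its call begins. calibration takes no time and is no camera call.
- env.sign_off(): hands the job in; it is judged then, once.
The state is a dict: "time_s": time; "qpos": joint angles; "joint_velocities": joint speeds; "effort": joint torques, N m; "tool_pos": TCP position; "tool_rot": TCP orientation; "force": force on the tool from outside, world axes, zero at the start; "wrist_torque": the same for the moment, N m; "grip_width": finger opening in m; "grasp_force": force on a finger pad.
Only numpy, scipy, OpenCV 4.12 (cv2) and the standard library are available. Lean on these libraries where they do the work, as an engineer would, in place of code of your own. Each camera call takes 0.05 s, during which the arm holds its last target. There are 200 camera calls.

## Working session

There is one attempt and no reset: what is moved stays moved. The work goes in short steps, Python scripts to look and compute and a tool call to move; the robot and the scene stay as the last step left them, time stands still between calls to the robot, and variables do not carry over. Pictures are saved under pics/ and viewed, at most 10 in all, crops included, and the job is handed in when it is done.

Besides the shell and the picture viewer there is one more tool, called after "Emit:" in YAML: its name, and indented under it one key for each argument. arm_command: Moves the arm, as the interface text tells. Its arguments: {"type":"object","properties":{"series":{"type":"string"},"squeeze":{"type":"number"}},"required":["series"]}

```bash
mkdir -p pics
python3 - <<'E'
from cell import telemetry, cams
import cv2
for n in("side","top"):
    cv2.imwrite(f"pics/{n}0.png",cams.read_camera(n)); c=cams.calibration(n); print(n,c)
print(telemetry.get_obs())
E
```

```text
side {'K': array([[483.96344299,   0.        , 324.1452783 ],
       [  0.        , 483.96344299, 244.90190151],
       [  0.        ,   0.        ,   1.        ]]), 'origin': array([ 0.32453374, -0.88366894,  0.69575354]), 'rotation': array([-122.64988713,    0.40256899,  -13.86975926])}
top {'K': array([[602.70775021,   0.        , 324.44790243],
       [  0.        , 602.70775021, 243.21699946],
       [  0.        ,   0.        ,   1.        ]]), 'origin': array([ 0.22839946, -0.01453325,  1.6782209 ]), 'rotation': array([-169.15196135,    1.00727061,  -89.7743757 ])}
{'time_s': 0.1, 'qpos': array([-73.79158577,  18.43357393,  -4.01666965,  83.16792906,
         1.29470811,  78.54037393,  -3.26205198]), 'joint_velocities': array([ 0.04975671, -0.15560375, -0.08380663, -0.23458295,  0.00181294,
        0.03326046,  0.00328159]), 'effort': array([ 6.52625022e-05, -4.92569017e+01, -4.05430505e-01, -3.13403428e+01,
       -6.40499010e-02,  3.93344311e-02,  6.87605211e-05]), 'tool_pos': array([0.17252056, 0.62617642, 0.22158492]), 'tool_rot': array([-1.79903343e+02,  4.81051478e-03,  1.64600155e+02]), 'force': array([ 0.59311514, -1.24678767,  0.27931177]), 'wrist_torque': array([-0.04711238, -0.03718905, -0.03341419]), 'grasp_force': 0.0, 'grip_width': 0.08695902306516223}
```

View pics/side0.png

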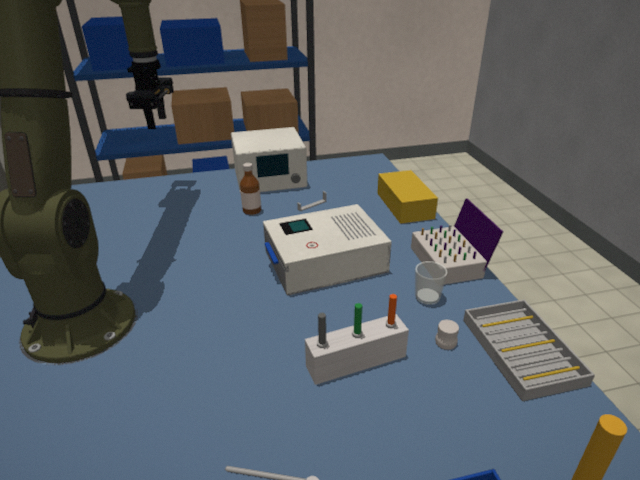

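View pics/top0.png

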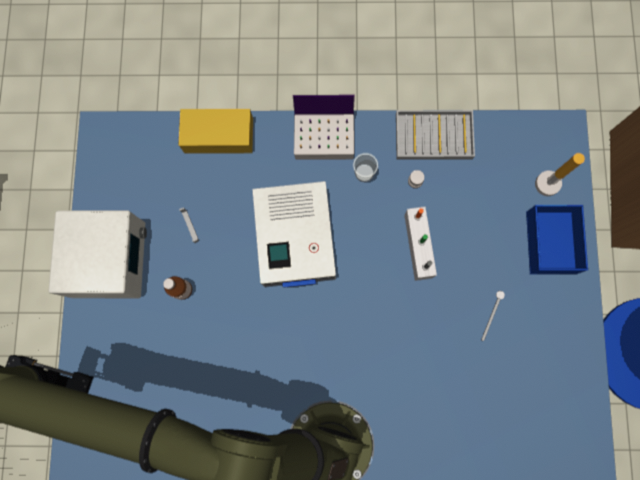

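The side view shows the stand with its orange pin at about (392,310), the hole at (312,245), and the steriliser. In the top view the orange pin is at (420,213), the hole at (314,247) and the stand runs (415,208)-(428,277). Next I'll enlarge these areas.

Run:
```python
import cv2,numpy as np
t=cv2.imread("pics/top0.png");s=cv2.imread("pics/side0.png")
def crop(i,u,v,w,h,k): 
    return cv2.resize(i[v:v+h,u:u+w],None,fx=k,fy=k,interpolation=cv2.INTER_CUBIC)
a=crop(t,390,200,50,37,8);b=crop(t,290,228,50,37,8);c=crop(s,365,285,50,50,6);d=crop(s,287,226,50,37,8)
o=np.zeros((600,800,3),np.uint8)
o[:296,:400]=a;o[:296,400:]=b;o[300:600,:300]=c;o[300:596,400:]=d
cv2.imwrite("pics/c.png",o)
```

```text
(no output)
```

View pics/c.png

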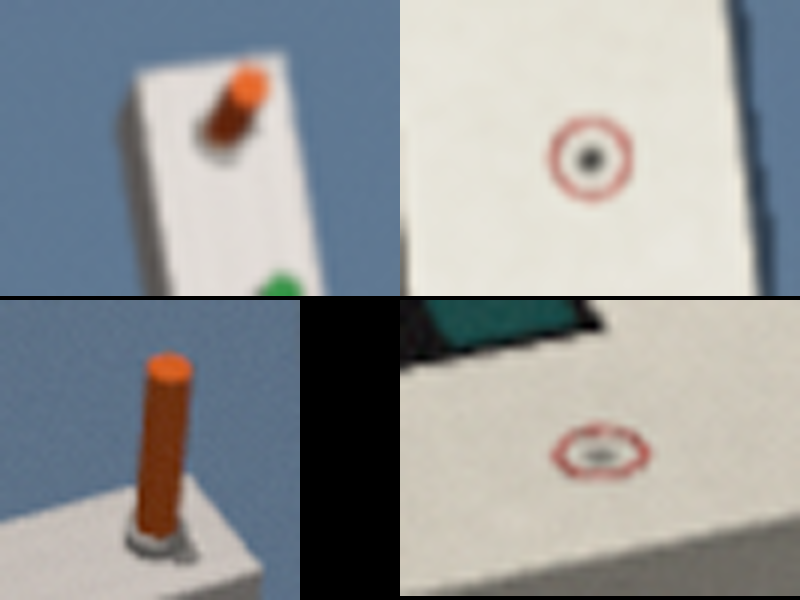

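The enlarged crops give these pixel positions:

| Point | Top view | Side view |
|---|---|---|
| Pin top | (420.8,210.4) | (392.9,295.9) |
| Hole | (313.4,247.4) | (311.8,244.9) |

```bash
cat > h.py <<'E'
import numpy as np
from scipy.spatial.transform import Rotation as R
from cell import cams
def ray(n,u,v):
    c=cams.calibration(n); r=R.from_euler('xyz',c['rotation'],degrees=True).as_matrix()
    return c['origin'], r@np.linalg.inv(c['K'])@[u,v,1]
def plane(n,u,v,z):
    o,d=ray(n,u,v); return o+d*(z-o[2])/d[2]
def tri(a,b):
    (o,d),(p,e)=ray('top',*a),ray('side',*b)
    s,t=np.linalg.lstsq(np.c_[d,-e],p-o,rcond=None)[0]; return (o+s*d+p+t*e)/2, np.linalg.norm(o+s*d-p-t*e)
def pix(n,X):
    c=cams.calibration(n); r=R.from_euler('xyz',c['rotation'],degrees=True).as_matrix()
    q=c['K']@r.T@(np.array(X)-c['origin']); return q[:2]/q[2]
E
python3 - <<'E'
from h import *
np.set_printoptions(precision=4,suppress=True)
for nm,a,b,z in(("pin",(420.8,210.4),(392.9,295.9),.14),("hole",(313.4,247.4),(311.8,244.9),.09)):
    print(nm,plane('top',*a,z),plane('side',*b,z),tri(a,b))
for p in((253,188),(325,182),(336,277),(262,284)): print('roof',plane('top',*p,.09))
for p in((408,209),(425,207),(436,275),(418,278)): print('stand',plane('top',*p,.07))
print('green',plane('top',424,237,.14),'grey',plane('top',429,264,.14))
for n,p,z in(('bottle',(168,282),.15),('cup',(366,160),.075),('jar',(417,176),.045)):print(n,plane('top',*p,z))
E
```

```text
pin [ 0.6108 -0.2384  0.14  ] [ 0.6088 -0.2396  0.14  ] (array([ 0.6102, -0.2383,  0.139 ]), np.float64(0.0016151109283852026))
hole [0.5212 0.0442 0.09  ] [0.5193 0.0424 0.09  ] (array([0.5206, 0.0443, 0.0889]), np.float64(0.0017587254265629673))
roof [0.6865 0.2108 0.09  ]
roof [0.7033 0.0137 0.09  ]
roof [ 0.4414 -0.0164  0.09  ]
roof [0.4224 0.1799 0.09  ]
stand [ 0.6321 -0.2137  0.07  ]
stand [ 0.6377 -0.2603  0.07  ]
stand [ 0.4499 -0.2845  0.07  ]
stand [ 0.4417 -0.2362  0.07  ]
green [ 0.5397 -0.2448  0.14  ] grey [ 0.4688 -0.2557  0.14  ]
bottle [0.4198 0.414  0.15  ]
cup [ 0.7711 -0.0997  0.075 ]
jar [ 0.7339 -0.2441  0.045 ]
```

Emit:
arm_command:
  series: "0 0 0 -0.098 0;0 0 0 -0.098 0;0 0 0 -0.098 0;0 0 0 -0.098 0;-22.6 -26 0 0 0;-22.6 -26 0 0 0;-22.6 -26 0 0 0;-22.6 -26 0 0 0;-22.6 -26 0 0 0;-22.6 -26 0 0 0;-22.6 -26 0 0 0;-22.6 -26 0 0 0;-22.6 -26 0 0 0;-22.6 -26 0 0 0;-22.6 -26 0 0 0;-22.6 -26 0 0 0"
  squeeze: 25

```text
time_s: 1.43
tool_pos: [0.481, 0.3489, 0.2222]
tool_rot: [-180.0, -0.0, -172.9]
force: [0.3, 0.2, -0.1]
grip_width: 0.0865
grasp_force: 0.0
```

Emit:
arm_command:
  series: "-3.2 -33.4 0 0 0;-3.2 -33.4 0 0 0;-3.2 -33.4 0 0 0;-3.2 -33.4 0 0 0;-3.2 -33.4 0 0 0;-3.2 -33.4 0 0 0;-3.2 -33.4 0 0 0;-3.2 -33.4 0 0 0;-3.2 -33.4 0 0 0;-3.2 -33.4 0 0 0;-3.2 -33.4 0 0 0;-3.2 -33.4 0 0 0;-3.2 -33.4 0 0 0;-3.2 -33.4 0 0 0;-3.2 -33.4 0 0 0;-3.2 -33.4 0 0 0;-3.2 -33.4 0 0 0;-3.2 -33.4 0 0 0;0 0 0 0 0;0 0 0 0 0"

```text
time_s: 3.1
tool_pos: [0.6101, -0.2421, 0.2216]
tool_rot: [-180.0, -0.1, -173.2]
force: [0.3, 0.4, 0.2]
grip_width: 0.0869
grasp_force: 0.0
```

Emit:
arm_command:
  series: "0 2.5 16.6 0 0;0 0 16.6 0 0;0 0 16.6 0 0;0 0 16.6 0 0;0 0 16.6 0 0;0 0 16.6 0 0;0 0 16.6 0 0;0 0 16.4 0 0;0 0 0 0 0;0 0 0 0 0"

```text
time_s: 3.93
tool_pos: [0.6105, -0.2346, 0.0891]
tool_rot: [179.9, -0.1, -172.8]
force: [-0.1, -0.4, 0.5]
grip_width: 0.0875
grasp_force: 0.0
```

Run:
```python
from h import *
import cv2
from cell import telemetry
o=telemetry.get_obs();print(o['tool_pos'],o['tool_rot'],o['force'],pix('side',o['tool_pos']),pix('top',o['tool_pos']))
s=cams.read_camera('side')
cv2.imwrite("pics/g1.png",cv2.resize(s[240:360,320:460],None,fx=5,fy=5,interpolation=cv2.INTER_CUBIC))
```

```text
[ 0.610457   -0.23456832  0.0891039 ] [ 1.79891504e+02 -1.06915211e-01 -1.72825283e+02] [-0.10841356 -0.40283867  0.50784929] [390.91058409 315.28891788] [416.77129987 215.05950057]
```

View pics/g1.png

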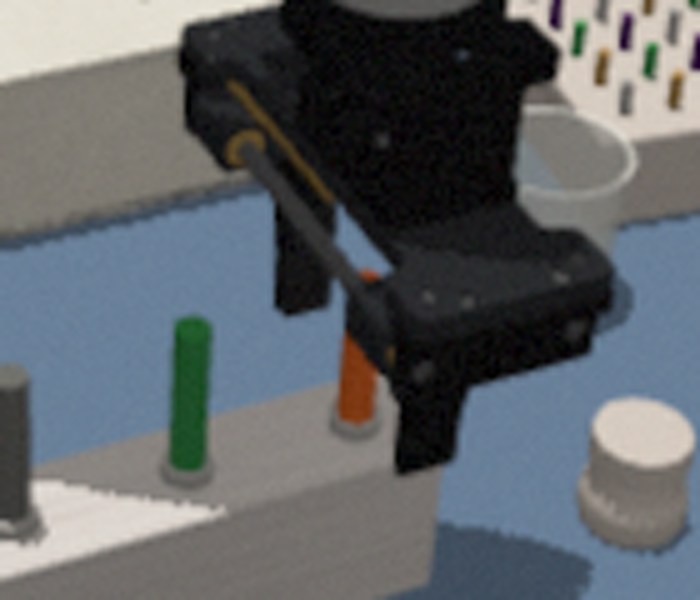

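The side crop shows the fingers straddling the orange handle, with finger tips at about (380,302) and (406,334). The handle is roughly centred at (391,318) and the green tool is clear.

Emit:
arm_command:
  series: "0 0 0 0 0;0 0 0 0 0;0 0 0 0 0"

```text
time_s: 4.23
tool_pos: [0.6116, -0.2368, 0.0912]
tool_rot: [-180.0, 0.1, -172.9]
force: [0.2, -0.0, -0.2]
grip_width: 0.0871
grasp_force: 0.0
```

Emit:
arm_command:
  series: "0 -2.5 0 0 0;0 0 0 0 255;0 0 0 0 255;0 0 0 0 255;0 0 0 0 255;0 0 0 0 255;0 0 0 0 255;0 0 0 0 255;0 0 0 0 255;0 0 0 0 255;0 0 0 0 255;0 0 0 0 255"
  squeeze: 40

```text
time_s: 5.23
tool_pos: [0.6112, -0.2392, 0.09]
tool_rot: [180.0, 0.0, -172.9]
force: [-0.1, 0.4, 0.1]
grip_width: 0.0214
grasp_force: 0.0
```

Emit:
arm_command:
  series: "0 0 0 0 255;0 0 0 0 255;0 0 0 0 255;0 0 0 0 255;0 0 0 0 255;0 0 0 0 255"

```text
time_s: 5.73
tool_pos: [0.6112, -0.2391, 0.09]
tool_rot: [180.0, 0.0, -172.9]
force: [-0.2, 0.0, 0.6]
grip_width: 0.0134
grasp_force: 40.0
```

Emit:
arm_command:
  series: "0 0 -5 0 255;0 0 -10 0 255;0 0 -15 0 255;0 0 -15 0 255;0 0 -15 0 255;0 0 -20 0 255;0 0 -20 0 255;0 0 -15 0 255;0 0 -10 0 255;0 0 -5 0 255"

```text
time_s: 6.57
tool_pos: [0.6119, -0.2398, 0.2225]
tool_rot: [-179.9, 0.2, -173.0]
force: [-0.2, -0.1, -1.2]
grip_width: 0.0132
grasp_force: 40.0
```

Emit:
arm_command:
  series: "2.1 11.5 0 0 255;4 20 0 0 255;6 30 0 0 255;6 30 0 0 255;6 34 0 0 255;6 34 0 0 255;6 34 0 0 255;6 30 0 0 255;6 30 0 0 255;4 20 0 0 255;2 12 0 0 255;0 6 0 0 255;0 0 0 0 255;0 0 20 0 255;0 0 10 0 255;0 0 0 0 255;0 0 0 0 255;0 0 0 0 255"

```text
time_s: 8.07
tool_pos: [0.522, 0.0428, 0.1903]
tool_rot: [-180.0, 0.0, -173.0]
force: [-0.2, 0.1, 0.3]
grip_width: 0.0134
grasp_force: 40.0
```

Run:
```python
from h import *
import cv2
from cell import telemetry
o=telemetry.get_obs();print(o['tool_pos'],o['tool_rot'],o['force'],o['grip_width'])
s=cams.read_camera('side');t=cams.read_camera('top')
cv2.imwrite("pics/s2.png",s);cv2.imwrite("pics/t2.png",t)
o=np.zeros((600,800,3),np.uint8)
o[:,:400]=cv2.resize(s[195:270,285:335],(400,600),interpolation=cv2.INTER_CUBIC)
o[:,400:]=cv2.resize(t[210:285,290:340],(400,600),interpolation=cv2.INTER_CUBIC)
cv2.imwrite("pics/c2.png",o)
```

```text
[0.52199737 0.04276238 0.19027873] [-1.79988584e+02  1.41401069e-02 -1.73008988e+02] [-0.17030173  0.1260765   0.33595271] 0.013441938366721579
```

View pics/c2.png

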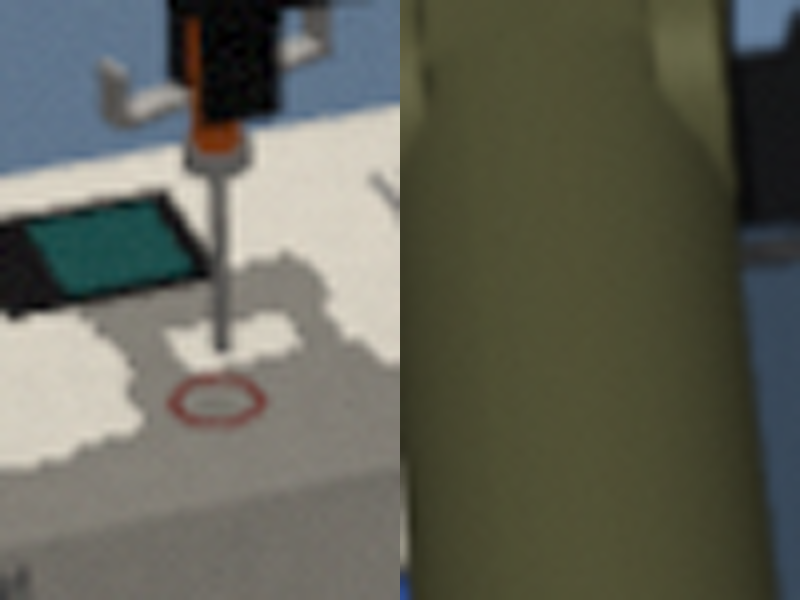

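The side crop puts the tip at about (312.2,238.2) and the red ring's centre at (311.7,244.7). The top view is blocked by the arm.

Run:
```python
from h import *
t=plane('side',312.2,238.2,.108);h=plane('side',311.7,244.7,.09)
d=(h-t)[:2]*1e3;a=np.radians(187.06);print(t,h,d,'tool',d@[np.cos(a),np.sin(a)],d@[np.sin(a),-np.cos(a)])
# predicted pixel of tip over hole, collar axis check
for z in(.108,.17):print(pix('side',[*h[:2],z]), pix('side',[*t[:2],z]))
```

```text
[0.52065093 0.04252294 0.108     ] [0.51925267 0.04326565 0.09      ] [-1.39825986  0.74271104] tool 1.2963726102892885 0.908938052504392
[311.53660279 238.11551207] [312.2 238.2]
[310.95131501 214.52991729] [311.63507056 214.60980138]
```

Emit:
arm_command:
  series: "1.2 0.6 0 0 255;0 0 5 0 255;0 0 5 0 255;0 0 4 0 255;0 0 2 0 255;0 0 1 0 255;0 0 1 0 255;0 0 0.5 0 255;0 0 0 0 255;0 0 0 0 255"

```text
time_s: 9.0
tool_pos: [0.5205, 0.0439, 0.1716]
tool_rot: [180.0, 0.0, -172.9]
force: [0.2, -0.4, -0.9]
grip_width: 0.0133
grasp_force: 40.0
```

Emit:
arm_command:
  series: "0 0 0.5 0 255;0 0 0.5 0 255;0 0 0 0 255"

```text
time_s: 9.25
tool_pos: [0.5204, 0.0439, 0.1704]
tool_rot: [180.0, 0.0, -172.9]
force: [-0.2, -0.2, -0.5]
grip_width: 0.0135
grasp_force: 40.0
```

Run:
```python
from h import *
import cv2
s=cams.read_camera('side')
cv2.imwrite("pics/c3.png",cv2.resize(s[210:260,285:335],(600,600),interpolation=cv2.INTER_CUBIC))
```

```text
(no output)
```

View pics/c3.png

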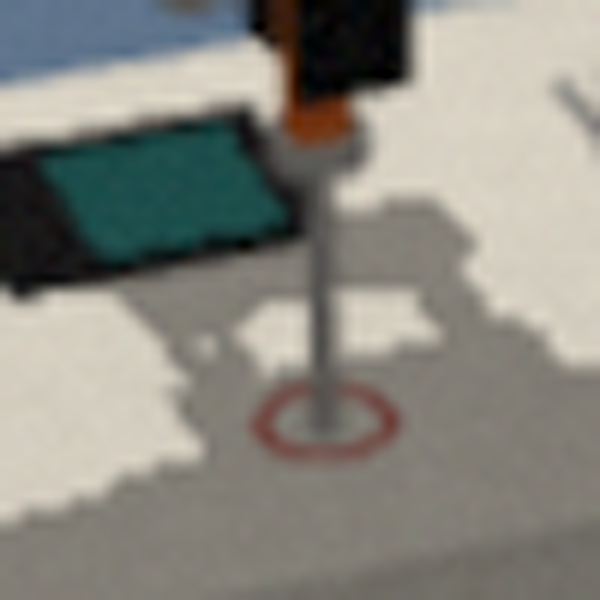

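The crop shows the tip at the hole's mouth, inside the red ring. It sits at (322,428) against a ring centre of (326,422), which is under 2 mm off, so I'll nudge it and go on in small steps.

Emit:
arm_command:
  series: "-0.5 0.6 0 0 255;0 0 0.5 0 255;0 0 0.5 0 255;0 0 0.5 0 255;0 0 0 0 255;0 0 0 0 255"

```text
time_s: 9.8
tool_pos: [0.5208, 0.0445, 0.1689]
tool_rot: [180.0, -0.0, -172.9]
force: [-0.7, 0.1, 0.2]
grip_width: 0.013
grasp_force: 40.0
```

Emit:
arm_command:
  series: "0 0 0.5 0 255;0 0 0.5 0 255;0 0 0.5 0 255;0 0 0.5 0 255;0 0 0 0 255;0 0 0 0 255"

```text
time_s: 10.3
tool_pos: [0.5208, 0.0445, 0.1669]
tool_rot: [180.0, -0.0, -172.9]
force: [-0.1, -0.1, -0.3]
grip_width: 0.013
grasp_force: 40.0
```

Emit:
arm_command:
  series: "0 0 0.5 0 255;0 0 0.5 0 255;0 0 0.5 0 255;0 0 0.5 0 255;0 0 0 0 255;0 0 0 0 255"

```text
time_s: 10.8
tool_pos: [0.5208, 0.0446, 0.1649]
tool_rot: [180.0, 0.0, -172.9]
force: [0.1, 0.6, -0.2]
grip_width: 0.013
grasp_force: 40.0
```

Emit:
arm_command:
  series: "0 0 2 0 255;0 0 2 0 255;0 0 2 0 255;0 0 2 0 255;0 0 0 0 255"

```text
time_s: 11.22
tool_pos: [0.5205, 0.0445, 0.1563]
tool_rot: [-180.0, -0.1, -172.9]
force: [-1.2, -0.4, -0.4]
grip_width: 0.0131
grasp_force: 40.0
```

Emit:
arm_command:
  series: "0 0 1 0 255;0 0 1 0 255;0 0 1 0 255;0 0 0 0 255;0 0 0 0 255"

```text
time_s: 11.63
tool_pos: [0.5208, 0.0446, 0.1539]
tool_rot: [180.0, -0.0, -172.9]
force: [-0.3, -1.0, -0.1]
grip_width: 0.0129
grasp_force: 40.0
```

Tip is 18 mm deep with no contact yet.

Emit:
arm_command:
  series: "0 0 1 0 255;0 0 1 0 255;0 0 1 0 255;0 0 0 0 255;0 0 0 0 255"

```text
time_s: 12.05
tool_pos: [0.5208, 0.0445, 0.1509]
tool_rot: [180.0, -0.0, -172.9]
force: [0.1, 0.1, -0.6]
grip_width: 0.0135
grasp_force: 40.0
```

Emit:
arm_command:
  series: "0 0 1 0 255;0 0 1 0 255;0 0 1 0 255;0 0 0 0 255;0 0 0 0 255"

```text
time_s: 12.47
tool_pos: [0.5208, 0.0445, 0.1479]
tool_rot: [180.0, -0.0, -172.9]
force: [-0.3, 1.1, -1.2]
grip_width: 0.0134
grasp_force: 40.0
```

Emit:
arm_command:
  series: "0 0 1 0 255;0 0 1 0 255;0 0 1 0 255;0 0 0 0 255;0 0 0 0 255"

```text
time_s: 12.88
tool_pos: [0.5208, 0.0446, 0.1449]
tool_rot: [180.0, -0.0, -172.9]
force: [0.9, -0.3, -0.6]
grip_width: 0.0133
grasp_force: 40.0
```

Emit:
arm_command:
  series: "0 0 1 0 255;0 0 1 0 255;0 0 1 0 255;0 0 0 0 255;0 0 0 0 255"

```text
time_s: 13.3
tool_pos: [0.5208, 0.0445, 0.1419]
tool_rot: [180.0, -0.0, -172.9]
force: [0.2, 0.2, -0.5]
grip_width: 0.0134
grasp_force: 40.0
```

Emit:
arm_command:
  series: "0 0 1 0 255;0 0 1 0 255;0 0 1 0 255;0 0 0 0 255;0 0 0 0 255"

```text
time_s: 13.72
tool_pos: [0.5208, 0.0446, 0.1389]
tool_rot: [180.0, -0.0, -172.9]
force: [0.3, 0.2, 0.0]
grip_width: 0.0129
grasp_force: 40.0
```

Emit:
arm_command:
  series: "0 0 1 0 255;0 0 1 0 255;0 0 1 0 255;0 0 0 0 255;0 0 0 0 255"

```text
time_s: 14.13
tool_pos: [0.5208, 0.0445, 0.1359]
tool_rot: [180.0, -0.0, -172.9]
force: [-0.2, -0.4, -0.0]
grip_width: 0.0133
grasp_force: 40.0
```

Emit:
arm_command:
  series: "0 0 1 0 255;0 0 1 0 255;0 0 1 0 255;0 0 0 0 255;0 0 0 0 255"

```text
time_s: 14.55
tool_pos: [0.5208, 0.0446, 0.1329]
tool_rot: [180.0, -0.0, -172.9]
force: [-0.5, -0.9, -0.9]
grip_width: 0.013
grasp_force: 40.0
```

Emit:
arm_command:
  series: "0 0 1 0 255;0 0 1 0 255;0 0 0 0 255;0 0 0 0 255"

```text
time_s: 14.88
tool_pos: [0.5211, 0.0446, 0.1315]
tool_rot: [180.0, 0.0, -172.9]
force: [-1.3, 0.2, 4.5]
grip_width: 0.013
grasp_force: 40.0
```

Contact at about 40 mm depth. Pressing on in small steps.

Emit:
arm_command:
  series: "0 0 1 0 255;0 0 1 0 255;0 0 0 0 255;0 0 0 0 255"

```text
time_s: 15.22
tool_pos: [0.5212, 0.0445, 0.1297]
tool_rot: [180.0, 0.0, -172.9]
force: [-0.9, -1.2, 6.7]
grip_width: 0.0131
grasp_force: 40.0
```

Emit:
arm_command:
  series: "0 0 0.7 0 255;0 0 0.8 0 255;0 0 0 0 255;0 0 0 0 255"

```text
time_s: 15.55
tool_pos: [0.5213, 0.0444, 0.1287]
tool_rot: [180.0, 0.1, -172.9]
force: [-3.2, -0.6, 8.1]
grip_width: 0.0134
grasp_force: 40.0
```

Emit:
arm_command:
  series: "0 0 0.7 0 255;0 0 0.8 0 255;0 0 0 0 255;0 0 0 0 255"

```text
time_s: 15.88
tool_pos: [0.5214, 0.0444, 0.1273]
tool_rot: [180.0, 0.1, -172.9]
force: [-2.5, -0.2, 10.7]
grip_width: 0.0134
grasp_force: 40.0
```

Emit:
arm_command:
  series: "0 0 0.6 0 255;0 0 0.6 0 255;0 0 0 0 255;0 0 0 0 255;0 0 0 0 255;0 0 0 0 255"

```text
time_s: 16.38
tool_pos: [0.5214, 0.0443, 0.1264]
tool_rot: [180.0, 0.1, -173.0]
force: [-3.2, -1.7, 10.7]
grip_width: 0.0134
grasp_force: 40.0
```

Run:
```python
from h import *
import cv2
from cell import telemetry
print(telemetry.get_obs()['force'])
s=cams.read_camera('side');t=cams.read_camera('top');s0=cv2.imread("pics/s2.png")
f=lambda i:cv2.resize(i[200:300,250:350],(400,400),interpolation=cv2.INTER_CUBIC)
cv2.imwrite("pics/c4.png",np.hstack([f(s0),f(s)]))
```

```text
[-3.24248219 -1.65967779 10.6741611 ]
```

View pics/c4.png

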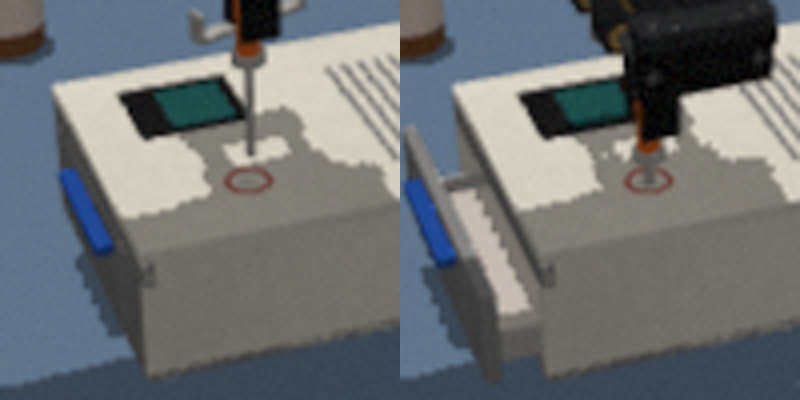

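The right-hand crop shows the tray sprung out, with its grey front panel and blue handle clear of the box. Peak force was about 11 N. Next I lift out and go back over the stand.

Emit:
arm_command:
  series: "0 0 0 0 255;0 0 0 0 255;0 0 -2 0 255;0 0 -3 0 255;0 0 -4 0 255;0 0 -6 0 255;0 0 -8 0 255;0 0 -8 0 255;0 0 -8 0 255;0 0 -8 0 255;0 0 -8 0 255;0 0 -8 0 255;0 0 -8 0 255;0 0 -8 0 255;0 0 -8 0 255;0 0 -5 0 255;0 0 -3.2 0 255;0 0 0 0 255"

```text
time_s: 17.98
tool_pos: [0.5212, 0.0446, 0.2208]
tool_rot: [180.0, 0.1, -172.9]
force: [-0.2, 0.4, -0.3]
grip_width: 0.013
grasp_force: 40.0
```

Emit:
arm_command:
  series: "-0.7 -1.2 0 0 255;-2.1 -11.5 0 0 255;-4 -20 0 0 255;-6 -30 0 0 255;-6 -30 0 0 255;-6 -34 0 0 255;-6 -34 0 0 255;-6 -34 0 0 255;-6 -30 0 0 255;-6 -30 0 0 255;-4 -20 0 0 255;-2 -12 0 0 255;0 -6 0 0 255;0 0 0 0 255;0 0 20 0 255;0 0 20 0 255;0 0 10 0 255;0 0 5 0 255;0 0 0 0 255;0 0 0 0 255"

```text
time_s: 19.65
tool_pos: [0.6116, -0.2386, 0.1657]
tool_rot: [180.0, 0.0, -172.9]
force: [-0.8, -0.8, -0.6]
grip_width: 0.0132
grasp_force: 40.0
```

Run:
```python
from h import *
import cv2
from cell import telemetry
o=telemetry.get_obs();print(o['tool_pos'],o['tool_rot'],o['force'])
s=cams.read_camera('side')
cv2.imwrite("pics/c5.png",cv2.resize(s[265:340,350:425],(600,600),interpolation=cv2.INTER_CUBIC))
for z in(.07,.083):print(pix('side',[.6095,-.239,z]))
```

```text
[ 0.61159962 -0.2385653   0.1656536 ] [ 1.79996469e+02  4.73449769e-02 -1.72881724e+02] [-0.82001719 -0.77453929 -0.626574  ]
[390.58087214 324.52325256]
[391.04198308 319.34197303]
```

View pics/c5.png

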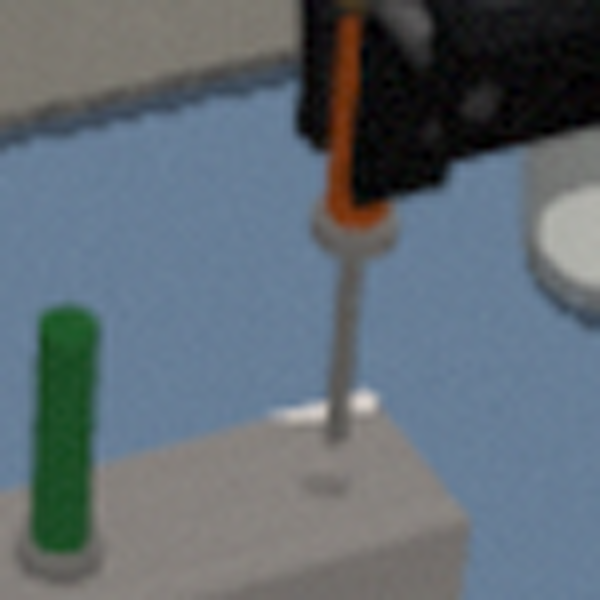

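The crop shows the tip at about (391.6,319.1), just above its hole at about (390.1,325.0). The pin looks upright.

Run:
```python
from h import *
t=plane('side',391.6,319.1,.083);h=plane('side',390.1,325.0,.07)
d=(h-t)[:2]*1e3;a=np.radians(187.06);print(t,h,d,'tool',d@[np.cos(a),np.sin(a)],d@[np.sin(a),-np.cos(a)])
```

```text
[ 0.61076193 -0.23861641  0.083     ] [ 0.60814483 -0.24003435  0.07      ] [-2.61709723 -1.41793573] tool 2.771530953009965 -1.085520991055038
```

Emit:
arm_command:
  series: "1.5 -0.6 0 0 255;0 0 5 0 255;0 0 4 0 255;0 0 2 0 255;0 0 1 0 255;0 0 1 0 255;0 0 1 0 255;0 0 1 0 255;0 0 0 0 255;0 0 0 0 255"

```text
time_s: 20.53
tool_pos: [0.6101, -0.2395, 0.1498]
tool_rot: [180.0, 0.0, -172.9]
force: [0.7, 0.3, -0.2]
grip_width: 0.0129
grasp_force: 40.0
```

Emit:
arm_command:
  series: "0 0 1 0 255;0 0 1 0 255;0 0 0 0 255;0 0 0 0 255"

```text
time_s: 20.87
tool_pos: [0.61, -0.2395, 0.1478]
tool_rot: [180.0, 0.0, -172.9]
force: [1.5, 1.9, -1.2]
grip_width: 0.0131
grasp_force: 40.0
```

Emit:
arm_command:
  series: "0 0 1 0 255;0 0 1 0 255;0 0 1 0 255;0 0 1 0 255;0 0 0 0 255;0 0 0 0 255"

```text
time_s: 21.37
tool_pos: [0.61, -0.2396, 0.1438]
tool_rot: [180.0, 0.0, -172.9]
force: [1.7, 2.1, 0.4]
grip_width: 0.0131
grasp_force: 40.0
```

Emit:
arm_command:
  series: "-0.7 0.5 0 0 255;0 0 2 0 255;0 0 4 0 255;0 0 4 0 255;0 0 0 0 255;0 0 0 0 255"

```text
time_s: 21.87
tool_pos: [0.6099, -0.2393, 0.1329]
tool_rot: [180.0, -0.1, -172.9]
force: [0.9, 2.1, -1.9]
grip_width: 0.0133
grasp_force: 40.0
```

Emit:
arm_command:
  series: "-0.4 0.4 0 0 255;0 0 4 0 255;0 0 5 0 255;0 0 5 0 255;0 0 5 0 255;0 0 0 0 255;0 0 0 0 255"

```text
time_s: 22.45
tool_pos: [0.6103, -0.2391, 0.1142]
tool_rot: [180.0, -0.1, -173.0]
force: [-1.2, 0.5, -1.8]
grip_width: 0.0132
grasp_force: 40.0
```

Emit:
arm_command:
  series: "0 0 4 0 255;0 0 5 0 255;0 0 5 0 255;0 0 4 0 255;0 0 3 0 255;0 0 1 0 255;0 0 1 0 255;0 0 0 0 255;0 0 0 0 255"

```text
time_s: 23.2
tool_pos: [0.6108, -0.2392, 0.0921]
tool_rot: [-180.0, 0.0, -172.9]
force: [0.4, 0.2, -0.1]
grip_width: 0.0136
grasp_force: 40.0
```

Emit:
arm_command:
  series: "0 0 0.5 0 255;0 0 0.5 0 255;0 0 0 0 255;0 0 0 0 255"

```text
time_s: 23.53
tool_pos: [0.6108, -0.2389, 0.091]
tool_rot: [180.0, 0.0, -172.9]
force: [-0.0, -0.5, -0.4]
grip_width: 0.0129
grasp_force: 40.0
```

Emit:
arm_command:
  series: "0 0 0.5 0 255;0 0 0.5 0 255;0 0 0 0 255;0 0 0 0 255"

```text
time_s: 23.87
tool_pos: [0.6108, -0.2389, 0.0899]
tool_rot: [180.0, 0.0, -172.9]
force: [-0.4, -0.4, -0.5]
grip_width: 0.0131
grasp_force: 40.0
```

Emit:
arm_command:
  series: "0 0 0.5 0 255;0 0 0.5 0 255;0 0 0 0 255;0 0 0 0 255"

```text
time_s: 24.2
tool_pos: [0.6109, -0.2389, 0.0899]
tool_rot: [180.0, 0.0, -172.9]
force: [-2.0, 0.6, 5.6]
grip_width: 0.0133
grasp_force: 40.0
```

Seated. Back off slightly, then open and rise straight up.

Emit:
arm_command:
  series: "0 0 -0.6 0 255;0 0 0 0 255;0 0 0 0 220;0 0 0 0 180;0 0 0 0 120;0 0 0 0 60;0 0 0 0 0;0 0 0 0 0;0 0 0 0 0;0 0 0 0 0;0 0 0 0 0;0 0 0 0 0;0 0 0 0 0;0 0 0 0 0;0 0 0 0 0"

```text
time_s: 25.45
tool_pos: [0.6108, -0.239, 0.0896]
tool_rot: [180.0, 0.0, -172.9]
force: [-0.2, -0.1, -0.3]
grip_width: 0.0827
grasp_force: 0.0
```

Emit:
arm_command:
  series: "0 0 -10 0 0;0 0 -15 0 0;0 0 -15 0 0;0 0 -15 0 0;0 0 -15 0 0;0 0 -15 0 0;0 0 -15 0 0;0 0 -15 0 0;0 0 -15 0 0;0 0 -15 0 0;0 0 -15 0 0;0 0 -15 0 0;0 0 0 0 0;0 0 0 0 0"

```text
time_s: 26.62
tool_pos: [0.6111, -0.2394, 0.2658]
tool_rot: [-180.0, 0.1, -173.0]
force: [0.8, 0.7, -0.1]
grip_width: 0.0873
grasp_force: 0.0
```

Run:
```python
from h import *
import cv2
s=cams.read_camera('side')
cv2.imwrite("pics/f.png",s)
```

```text
(no output)
```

View pics/f.png

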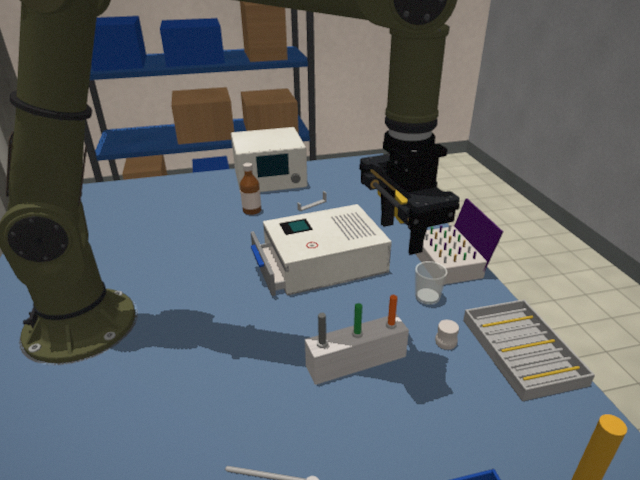

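The pin stands upright in its hole at (392,310), the tray is open at (265,262), the bystanders haven't moved and the gripper is clear.

```bash
python3 -c "
from cell import env
print(env.sign_off())"
```

```text
the job is handed in; nothing more can be done
None
```

The tray is open (latch pressed to a measured peak of about 11 N, under the 18 N limit), the orange pin is back upright in its hole and released, nothing else appears to have moved, and the job was handed in at about 27 s; sign-off returned no verdict.

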